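# Hang the bobbin board over the rail

### The job

The plywood bobbin board stands in its wooden storage frame, locked in by two turn buttons. Swing both buttons well aside with the board still in place and leave them so, then lift the board up out of the frame and hang it by its metal hook over the free stretch of the rail, lowering it fully onto the bar before letting go. Do not disturb the two things already hanging on the rail or those standing around.

Things in the scene. Friction and masses are not known exactly. Their poses are not given: they have to be found in the camera images.
- case: Fixed wooden storage frame, origin: centre of underside. Base 90 (x) x 206 (y) x 12 mm. Posts at y = +-86.5 mm, 30 (x) x 29 (y), tops 122 mm up; guides inside them (to y = +-61 mm, same height) hold the board upright in the plane x = 0 with 2 mm play; it stands on the base and leaves straight up. Back wall at x = 33 to 39 mm, 67 mm high. x points away from the robot, give or take its yaw.
- button_left_pivot (a point): Left turn button (case +y side): dark wooden bar 50 x 14 x 16 mm tall on a vertical pivot on the post's top. Point: on the pivot at half height, 132 mm up (bar 124 to 140 mm up). The arm reaches 38 mm inwards over the board's shoulder, tail 12 mm outwards. Axes turn with it: arm along own -y. Light friction (about 2 N at the arm's end); stays where left.
- button_right_pivot (a point): Right turn button (case -y side), the mirror image of the left one: its arm points along its own +y.
- button_left (a joint): Angle of the left turn button (rad): 0 = arm across the board, straight towards the other post; positive = arm swung to the case's +x (back), negative = to -x (front). Either way is allowed; stops at +-1.75. Starts within +-0.45; clear of the board beyond about 0.75 either way; well aside means beyond 0.8.
- button_right (a joint): Angle of the right turn button, same signs: positive = arm swung to the case's +x (back), negative = to the front.
- board_center (a point): Centre of the bobbin board's plate: plywood 140 (y) x 110 (z) x 6 mm (x), about 180 g, loose. Six wooden bobbins stand 17 mm out of its front (-x), none higher than 27 mm above this point. A plywood tab 50 mm wide in the middle of its upper edge rises 30 mm more and carries the hook. Axes: x front to back, y width, z up. Hung by its hook it is nearly upright.
- board_grip (a point): Where to grip the board: middle of its hook, 70 mm above board_center and 12 mm behind (+x). Hook: upside-down U, 50 mm wide (y), 30 mm thick over all (x): plywood tab 6 mm, gap 20 mm, steel lip 4 mm. Its top, 4 mm steel, is 15 mm above this point; the lip ends 20 mm below this point. Outer faces are plain to that depth: pinch them from above along x. Board axes.
- board_seat (a point): Where the bar's axis lies when the hook rests on the bar: midway in the 20 mm gap, 1 mm further back (+x) than board_grip and 5 mm higher; the lip's lower end is 25 mm lower. The board may hang facing either way. Board axes.
- rail_mid (a point): Middle of the fixed rail, on the bar's axis: level steel bar 12 mm in diameter, 380 mm long along its own y, 170 mm above the table, between wooden posts 16 mm thick at y = +-194 mm that end 10 mm above the bar's axis, on feet 110 x 40 x 12 mm. z up.
- sheet_top (a point): Folded aluminium sheet (upside-down U) hanging on the bar towards one end (either): 70 mm wide along the bar, 24 mm thick, from 9 mm above the bar's axis to 76 mm below. Point: on the bar's axis, middle of its width. Leave it.
- headband_top (a point): White headband frame hanging on the bar towards the other end: an arch 14 mm wide along the bar, 124 mm across it, from 10 mm above the bar's axis to 107 mm below. Point: on the bar's axis, middle of the 14 mm. The free stretch for the board lies between headband and sheet. Leave it.
- jar_center (a point): Centre of a glass jar, diameter 68, height 95 mm, standing in front of the case. Leave it.
- bottle_center (a point): Centre of an amber bottle, diameter 56, height 150 mm, standing behind the case. Leave it.
- spool_center (a point): Centre of a large empty wooden spool, diameter 64, height 80 mm, standing in front of the rail. Leave it.
Mind the look-alikes: they are no part of the job. Of the things like the case, leave any that is blue or pink; of the rest the smaller one is meant.

How it is judged:
By the outcome, as a careful person would: the job done as asked, in the order asked, and still so for the second after the job is handed in, with the robot touching nothing.
It also fails if it takes over 69 s, if anything falls off the work surface, if the arm or the gripper's body presses on something with over 40 N, if the wrist force passes 120 N, or if a joint passes its speed limit or range.

### The arm

A 6-joint arm with a two-finger parallel gripper is mounted at the origin on the work surface. World frame = base frame: x ahead of the robot, y to its left, z up, the work surface at z = 0. Lengths are in mm, angles in degrees, forces in N, time in s.
With the tool pointing down it reaches from about 350 to 850 mm from the base axis. Payload 8.1 kg.
Tool frame: the origin (TCP) lies midway between the tips of the shut fingers; the grasp point (between the pads) lies 19 mm behind it; z points along the fingers, y is the line along which they close (so a half turn about z gives the same grasp; the last joint's range is limited). The gripper opens to 85 mm and grips with 20 to 120 N. Pads are 22 mm wide; open, the fingers measure 114 mm over their backs; the gripper's body (76 mm by 85 mm) begins 54 mm behind the grasp point. The pads swing forward as they close: fully open they stand 13 mm farther back than shut.
Start: joints at [-77.487, 7.471, 85.268, -0, 87.261, -4.893], TCP at [179.509, -572.522, 231.292] pointing down, gripper open.
Joint ranges: [-169.43, 169.43], [-51.17, 129.36], [1.28, 143.12], [-76.62, 256.62], [0, 156.53], [-152.29, 152.29]. Speed limits (degrees/s): [136.94, 136.94, 159.86, 180, 180, 180].

### API

Orientations are given as [roll, pitch, yaw] about the fixed x, y, z axes, in that order (R = Rz(yaw) Ry(pitch) Rx(roll)).
In Python, from bench import r gives the robot as it stands.
- The arm moves only by the tool step_arm, never from a script. Its arguments are lists of equal length, an entry for each row: "delta_pos": the shift along the world's x, y, z in units of 200 mm (1.0 is 200 mm), a list of three; "spin": the turn about the world's z in units of 180 degrees (1.0 is 180 degrees). In form: {"delta_pos": [[dx, dy, dz], ...], "spin": [spin, ...]}. A call has 1 to 8 rows; each row shifts and turns the commanded pose from where the row before left it; what a row does not reach is not made up. A row lasts 1/8 s, in which the tool goes at most 62.5 mm and 10.7 degrees, less where a joint would pass 70% of its speed; a pose out of reach is approached as far as the arm can. A call with a number of a shift or a turn outside -1 to 1 is refused whole. A call with a gripper value outside its range is refused whole. "gripper" is the opening, from -1 (shut) to 1 (fully open), set as the call begins (left out, the last holds). The fingers move at their own pace and stop on an object; "squeeze" is the grip in N (left out, the last holds). Time passes only in rows, so rows that do not move let the fingers close. It gives the time, the measured TCP pose, the force, the opening and the grip force at its end, in the units of the state.
- r.sense(): the state, without advancing time (a new reading comes with each control period).
- r.snapshot(name): name is "scene" or "top" or "wrist"; returns a dict with "pixels" (400x640x3 uint8, blue, green, red), "fx", "fy", "cx", "cy" (pixels), "dist_coeffs" ([k1, k2, p1, p2, k3] as OpenCV has them; the pictures are not rectified), "camera_from_world" (4x4, takes a point from world to camera coordinates). Camera axes: x right, y up, looking along -z (the intrinsics and any distortion apply to the point x, -y, -z); pixel columns grow to the right and rows downward; lengths in mm; the calibration is good to about 2 mm. A picture is of the moment at which its call begins. There is no depth.
- r.hand_in(): hands the job in; it is judged then, once.
The state is a dict: "time": time; "joint_pos": joint angles; "qd": joint speeds; "joint_efforts": joint torques, N m; "tool_pos": TCP position; "tcp_rot": TCP orientation; "ft_force": force on the tool from outside, world axes, zero at the start; "wrist_torque": the same for the moment, N m; "finger_gap": finger opening in mm; "grip_force": force on a finger pad.
Only numpy, scipy, OpenCV 4.12 (cv2) and the standard library are available. Lean on these libraries where they do the work, as an engineer would, in place of code of your own. Each camera call takes 0.05 s, during which the arm holds its last target. There are 200 camera calls.

## Working session

There is one attempt and no reset: what is moved stays moved. The work goes in short steps, Python scripts to look and compute and a tool call to move; the robot and the scene stay as the last step left them, time stands still between calls to the robot, and variables do not carry over. Pictures are saved under pics/ and viewed, at most 10 in all, crops included, and the job is handed in when it is done.

Besides the shell and the picture viewer there is one more tool, called after ">>>" as a command line: name --pt "numbers of a row" for each row, then --argument value for the rest. step_arm: Moves the arm, as the interface text tells. Shifts and turns lie within -1 to 1; 1 stands for 200 mm of shift or 180 degrees of turn. Its arguments: {"type":"object","properties":{"delta_pos":{"type":"array","items":{"type":"array","items":{"type":"number","minimum":-1,"maximum":1}}},"spin":{"type":"array","items":{"type":"number","minimum":-1,"maximum":1}},"gripper":{"type":"number"},"squeeze":{"type":"number"}},"required":["delta_pos","spin"]}

```bash
mkdir -p pics; cat > h.py <<'E'
import numpy as np, cv2, pickle
from bench import r
def snap(n,f):
    s=r.snapshot(n); cv2.imwrite(f'pics/{f}.png',s['pixels']); pickle.dump(s,open(f'pics/{f}.pkl','wb')); return s
def load(f): return pickle.load(open(f'pics/{f}.pkl','rb'))
def KD(s): return np.array([[s['fx'],0,s['cx']],[0,s['fy'],s['cy']],[0,0,1.]]),np.array(s['dist_coeffs'],float)
def ray(s,uv):
    K,D=KD(s); p=cv2.undistortPoints(np.array([[uv]],float),K,D)[0,0]
    T=np.array(s['camera_from_world']); R=T[:3,:3]; return -R.T@T[:3,3], R.T@np.array([p[0],-p[1],-1])
def atz(s,uv,z):
    c,d=ray(s,uv); return c+d*(z-c[2])/d[2]
def tri(obs):
    A=np.zeros((3,3));b=np.zeros(3)
    for s,uv in obs:
        c,d=ray(s,uv); d=d/np.linalg.norm(d); P=np.eye(3)-np.outer(d,d); A+=P;b+=P@c
    x=np.linalg.solve(A,b); return x
def proj(s,P):
    K,D=KD(s);T=np.array(s['camera_from_world']);P=np.atleast_2d(P); q=P@T[:3,:3].T+T[:3,3]; q=q*[1,-1,-1]
    return cv2.projectPoints(q,np.zeros(3),np.zeros(3),K,D)[0][:,0]
E
python3 - <<'E'
from h import *
a=snap('scene','s0');b=snap('top','t0')
for s in(a,b):
    T=np.array(s['camera_from_world']);print((-T[:3,:3].T@T[:3,3]).round(),s['fx'],s['dist_coeffs'])
cv2.imwrite('pics/st.png',cv2.resize(a['pixels'],(800,500)))
cv2.imwrite('pics/tt.png',cv2.resize(b['pixels'],(800,500)))
E
```

```text
[1436. -342. 1496.] 488.4508687582326 [-0.10502771  0.          0.          0.          0.        ]
[ 406.  -88. 1103.] 362.12298729292337 [0.01718824 0.         0.         0.         0.        ]
```

View pics/st.png

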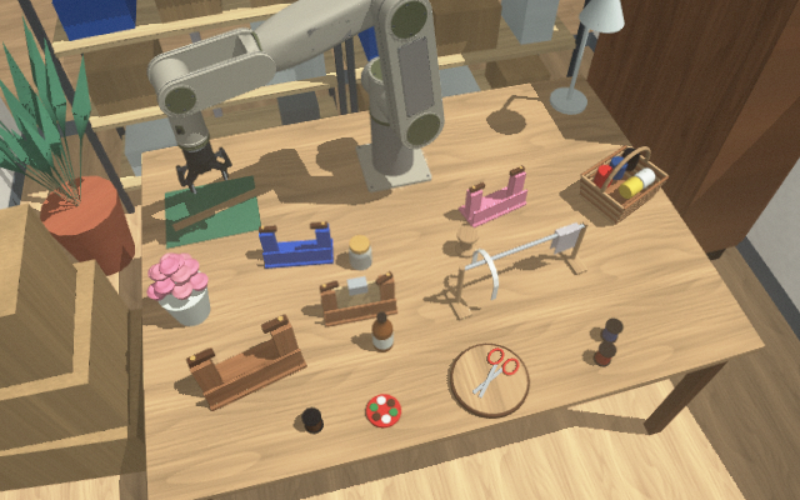

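View pics/tt.png

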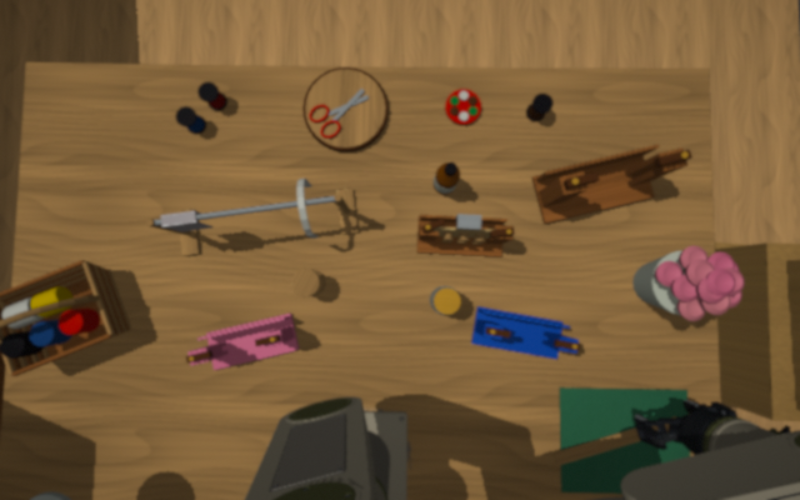

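The scene view shows the natural-wood case with the board at about (358,295) and the rail running from (460,285) to (585,235). In the top view the case is at (465,235) and the rail runs (160,220)–(345,200). Next I'll enlarge both.

```bash
python3 - <<'E'
from h import *
a=load('s0')['pixels'];b=load('t0')['pixels']
def crop(im,x,y,w,h): return cv2.resize(im[y:y+h,x:x+w],(400,300),interpolation=cv2.INTER_CUBIC)
# case: scene 5x (80x60), top 5x ; rail: scene 3.333x (120x90), top 2.5x(160x120)
A=np.vstack([np.hstack([crop(a,248,208,80,60),crop(b,328,158,100,75)]),np.hstack([crop(a,355,172,120,90),crop(b,115,115,200,150)])])
cv2.imwrite('pics/c1.png',A)
E
```

```text
(no output)
```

View pics/c1.png

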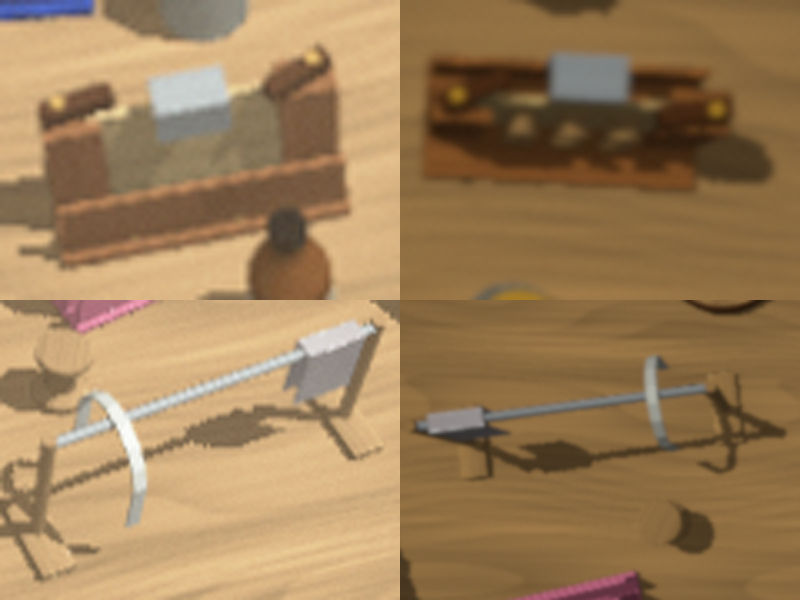

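The upper crops show the brass pivots: scene (57,102) and (313,58), top (455,95) and (717,108). The hook top is the grey patch at top (551–630, 55–100). The lower crops show the bar, with the headband near its right (-y) end and the sheet at its left (+y) end.

```bash
python3 - <<'E'
from h import *
a=load('s0');b=load('t0')
def c(q,x,y):
    x0,y0,s,ox,oy={'cs':(248,208,5,0,0),'ct':(328,158,4,400,0),'rs':(355,172,10/3,0,300),'rt':(115,115,2,400,300)}[q]
    return ((x-ox+.5)/s-.5+x0,(y-oy+.5)/s-.5+y0)
for n,S,T,z in [('Lpiv',(313,58),(456,94),141),('Rpiv',(57,102),(717,108),141),('hook FL/+y,-x',(222,67),(550,100),152),('+y,+x',(229,100),(553,55),152),('-y,+x',(157,116),(630,57),152),('-y,-x',(150,82),(630,101),152)]:
    print(n,atz(a,c('cs',*S),z)[:2].round(1),atz(b,c('ct',*T),z)[:2].round(1),tri([(a,c('cs',*S)),(b,c('ct',*T))]).round(1))
for n,p in [('basefrontL',(422,178)),('basefrontR',(695,188))]: print(n,atz(b,c('ct',*p),12).round(1))
for n,p in [('baseback -y',(65,262)),('baseback +y',(348,212))]: print(n,atz(a,c('cs',*p),0).round(1))
for n,S,z in [('bar -y end',(57,440),170),('bar +y end',(378,328),170),('bar at headband',(113,421),170),('bar sheet',(300,354),170),('sheet top',(300,342),179),('sheet tr',(360,323),179)]:
    print(n,atz(a,c('rs',*S),z).round(1))
for n,S,z in [('bar -y end',(705,388),170),('bar headband',(652,395),180),('bar sheet',(490,414),170),('sheet corners',(487,408),179),('',(430,413),179),('',(428,433),179),('postend',(416,427),175),('hb hi',(655,358),80),('hb lo',(663,447),80)]:
    print(n,atz(b,c('rt',*S),z).round(1))
E
```

```text
Lpiv [ 529.9 -145. ] [ 534.8 -146.4] [ 534.  -146.   147.1]
Rpiv [ 520.9 -318.1] [ 526.9 -320.3] [ 526.  -318.4  148.6]
hook FL/+y,-x [ 528.9 -206.9] [ 529.9 -207.8] [ 529.7 -207.3  153.4]
+y,+x [ 555.7 -208.2] [ 559.8 -209.7] [ 559.  -208.9  157.2]
-y,+x [ 555.9 -256.7] [ 558.9 -260.5] [ 558.5 -258.3  156.8]
-y,-x [ 528.4 -255.7] [ 529.6 -260.5] [ 529.8 -257.8  155.2]
basefrontL [ 487.9 -128.8   12. ]
basefrontR [ 482.3 -334.5   12. ]
baseback -y [ 559.5 -334.7    0. ]
baseback +y [ 570.5 -132.5    0. ]
bar -y end [579.9  53.4 170. ]
bar +y end [530.1 427.8 170. ]
bar at headband [572.2 115.2 170. ]
bar sheet [541.2 332.9 170. ]
sheet top [532.6 334.7 179. ]
sheet tr [525.1 406.9 179. ]
bar -y end [587.8  49.4 170. ]
bar headband [576.1 116.  180. ]
bar sheet [550.9 327.5 170. ]
sheet corners [557.2 327.6 179. ]
 [550.  400.1 179. ]
 [524.1 401.5 179. ]
postend [532.2 419.3 175. ]
hb hi [648. 135.  80.]
hb lo [520.  120.7  80. ]
```

```bash
python3 - <<'E'
from h import *
s=r.sense();print(s['time'],s['tool_pos'],s['tcp_rot'],s['finger_gap'])
w=r.snapshot('wrist');T=np.array(w['camera_from_world']);print((-T[:3,:3].T@T[:3,3]).round(),T.round(2),w['fx'],w['dist_coeffs'])
E
```

```text
0.1 [ 179.41901803 -572.03581314  230.35812244] [-1.79906712e+02 -8.87273360e-03  1.74051489e+01] 85.44738146812156
[ 256. -550.  373.] [[ 3.0000e-01 -9.5000e-01 -0.0000e+00 -5.9981e+02]
 [ 9.1000e-01  2.8000e-01 -3.1000e-01  4.0420e+01]
 [ 3.0000e-01  9.0000e-02  9.5000e-01 -3.8092e+02]
 [ 0.0000e+00  0.0000e+00  0.0000e+00  1.0000e+00]] 292.9366238675213 [-0.03677473  0.          0.          0.          0.        ]
```

>>> step_arm --pt "0.21 0.22 0.045" --pt "0.21 0.22 0.045" --pt "0.21 0.22 0.045" --pt "0.21 0.22 0.045" --pt "0.21 0.22 0.045" --pt "0.21 0.22 0.045" --pt "0.21 0.22 0.045" --pt "0.21 0.22 0.045" --spin '[0.0485, 0.0485, 0.0485, 0.0485, 0.0485, 0.0485, 0.0485, 0.0485]' --gripper -1

```text
time: 1.15
tool_pos: [516.5, -218.8, 303.4]
tcp_rot: [-180.0, 0.0, 87.5]
ft_force: [0.3, -0.2, 0.5]
finger_gap: 0.1
grip_force: 0.0
```

>>> step_arm --pt "0 0 0" --pt "0 0 0" --spin '[0, 0]'

```text
time: 1.4
tool_pos: [515.3, -220.4, 302.8]
tcp_rot: [-179.9, 0.0, 87.3]
ft_force: [-0.3, -0.3, -0.9]
finger_gap: 0.1
grip_force: 0.0
```

```bash
python3 - <<'E'
from h import *
w=snap('wrist','w1')
s=r.sense();print(s['time'],s['tool_pos'],s['tcp_rot'],s['finger_gap'],s['joint_pos'])
cv2.imwrite('pics/w1v.png',cv2.resize(w['pixels'],(800,500)))
E
```

```text
1.45 [ 514.90216675 -221.00711332  302.74884242] [-1.79937816e+02  4.61683357e-04  8.71739792e+01] -0.12021273267342303 [-2.84549063e+01  2.92643252e-01  8.53778248e+01 -2.73934856e-02
  9.43853976e+01 -2.56309666e+01]
```

View pics/w1v.png

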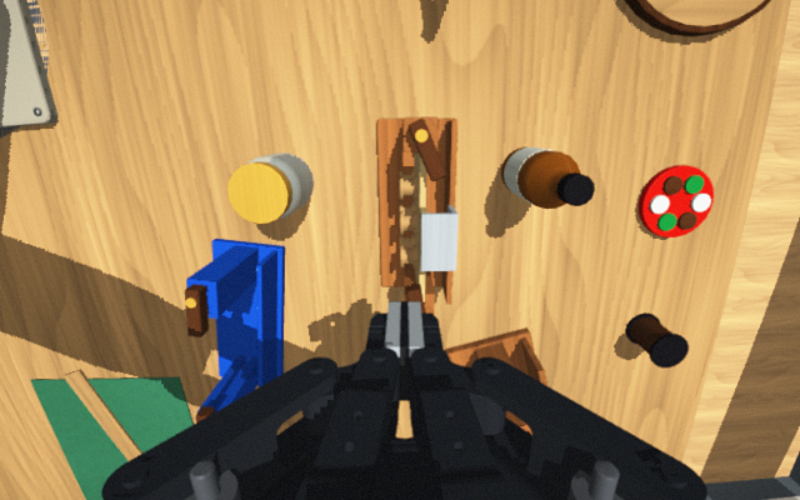

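The left button's pivot is at (422,135) with its tip at (438,178), so it is swung to the back (+). The hook top spans (422,213)–(457,270). The jar is at about (260,193) and the bottle cap at (576,190).

```bash
python3 - <<'E'
from h import *
w=load('w1');f=lambda x,y:((x+.5)/1.25-.5,(y+.5)/1.25-.5)
for n,p,z in [('Lp',(422,135),141),('tip',(438,178),140),('h1',(422,214),152),('h2',(457,210),152),('h3',(457,270),152),('h4',(422,270),152),('jar lid',(260,193),95),('cap',(576,190),150),('base fl',(377,119),12),('base bl',(457,119),67)]: print(n,atz(w,f(*p),z).round(1))
E
```

```text
Lp [ 533.  -147.1  141. ]
tip [ 545.1 -181.9  140. ]
h1 [ 530.4 -208.9  152. ]
h2 [ 559.  -206.9  152. ]
h3 [ 558.8 -259.4  152. ]
h4 [ 528.8 -258.   152. ]
jar lid [ 377.1 -193.4   95. ]
cap [ 656.3 -195.2  150. ]
base fl [ 489.  -129.6   12. ]
base bl [ 571.1 -134.9   67. ]
```

>>> step_arm --pt "-0.06 0.115 -0.25" --pt "-0.06 0.115 -0.25" --pt "0 0 -0.2" --pt "0 0 -0.17" --pt "0 0 0" --spin '[0, 0, 0, 0, 0]'

```text
time: 2.08
tool_pos: [488.3, -174.6, 126.0]
tcp_rot: [-179.6, -0.1, 87.1]
ft_force: [0.3, -0.7, -0.0]
finger_gap: -0.0
grip_force: 0.0
```

>>> step_arm --pt "0.09 0 0" --pt "0.09 0 0" --pt "0.09 0 0" --pt "0.06 0.01 0" --pt "0.03 0.02 0" --pt "0 0 0" --spin '[0, 0, 0, 0, 0, 0]'

```text
time: 2.82
tool_pos: [564.2, -168.6, 130.1]
tcp_rot: [179.9, 0.0, 87.3]
ft_force: [0.5, -0.6, 0.2]
finger_gap: 0.0
grip_force: 0.4
```

>>> step_arm --pt "0 -0.02 0.3" --pt "-0.125 -0.195 0" --pt "-0.125 -0.195 0" --pt "-0.125 -0.19 0" --pt "0 0 0" --pt "0 0 -0.15" --pt "0 0 -0.15" --pt "0 0 0" --spin '[0, 0, 0, 0, 0, 0, 0, 0]'

```text
time: 3.82
tool_pos: [487.0, -286.4, 126.6]
tcp_rot: [-179.7, -0.2, 87.3]
ft_force: [0.1, -0.5, 1.2]
finger_gap: -0.0
grip_force: 0.0
```

>>> step_arm --pt "0.09 0 0" --pt "0.09 0 0" --pt "0.09 0 0" --pt "0.05 -0.02 0" --pt "0.03 -0.03 0" --pt "0 0 0" --spin '[0, 0, 0, 0, 0, 0]'

```text
time: 4.58
tool_pos: [559.1, -299.2, 129.9]
tcp_rot: [179.9, 0.0, 87.2]
ft_force: [-0.0, -0.6, 0.3]
finger_gap: -0.1
grip_force: 0.0
```

>>> step_arm --pt "0 0.04 0.3" --pt "-0.05 0.24 0.1" --pt "-0.04 0.24 0.1" --pt "0 0.2 0.1" --pt "0 0 0" --pt "0 0 0" --spin '[0, 0, 0, 0, 0, 0]' --gripper 1

```text
time: 5.32
tool_pos: [540.3, -155.1, 249.3]
tcp_rot: [180.0, 0.0, 87.3]
ft_force: [0.1, -0.5, -0.8]
finger_gap: 85.7
grip_force: 0.0
```

```bash
python3 - <<'E'
from h import *
w=snap('wrist','w2')
s=r.sense();print(s['time'],s['tool_pos'],s['tcp_rot'],s['finger_gap'])
cv2.imwrite('pics/w2v.png',cv2.resize(w['pixels'],(800,500)))
E
```

```text
5.375 [ 540.09575887 -155.36960074  248.65167357] [-1.79955927e+02  1.47331095e-02  8.72058461e+01] 85.25001611652641
```

View pics/w2v.png

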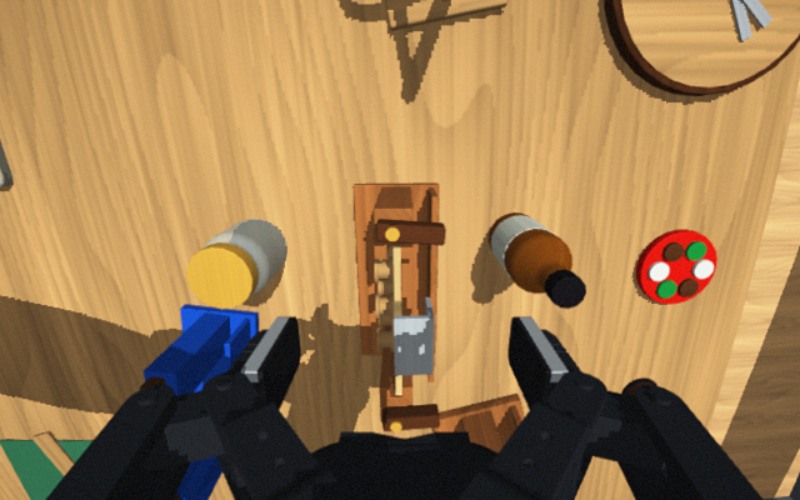

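Both buttons now point straight back: left pivot (392,234) to tip (440,234), right pivot (396,426) to tip (437,415). The hook top is at about (394–434, 318–375). I'll check its x once more.

```bash
python3 - <<'E'
from h import *
w=load('w2');f=lambda x,y:((x+.5)/1.25-.5,(y+.5)/1.25-.5)
c=cv2.resize(w['pixels'][140:350,260:380],(480,840)[::1],interpolation=cv2.INTER_CUBIC)[360:840]
cv2.imwrite('pics/w2c.png',c)
for n,p,z in [('Lp',(392.5,234),141),('Rp',(396,426),141),('h4',(394,375),152),('h3',(434,375),152),('h1',(394,318),152),('h2',(434,316),152)]: print(n,atz(w,f(*p),z).round(1))
E
```

```text
Lp [ 532.5 -147.4  141. ]
Rp [ 525.4 -319.9  141. ]
h4 [ 527.5 -258.5  152. ]
h3 [ 558.7 -260.1  152. ]
h1 [ 530.4 -208.5  152. ]
h2 [ 559.8 -208.2  152. ]
```

View pics/w2c.png

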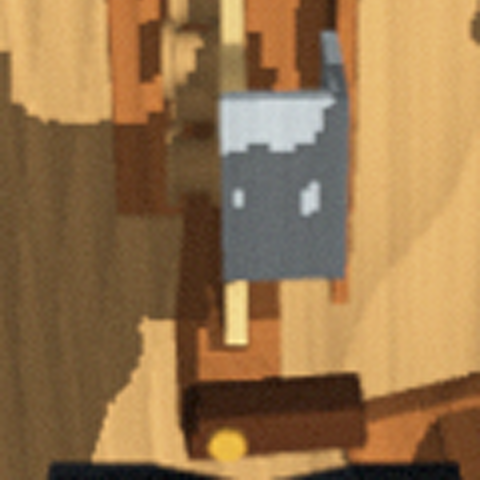

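>>> step_arm --pt "0.01 -0.196 0" --pt "0.01 -0.196 0" --pt "0 0 0" --pt "0 0 -0.25" --pt "0 0 -0.2" --pt "0 0 -0.12" --pt "0 0 -0.08" --pt "0 0 0" --spin '[0, 0, 0, 0, 0, 0, 0, 0]' --gripper 0.4

```text
time: 6.38
tool_pos: [543.5, -232.5, 117.7]
tcp_rot: [-179.8, -0.1, 87.2]
ft_force: [0.4, -0.3, 0.7]
finger_gap: 60.0
grip_force: 0.0
```

>>> step_arm --pt "0 0 0" --pt "0 0 0" --pt "0 0 0" --pt "0 0 0" --pt "0 0 0" --spin '[0, 0, 0, 0, 0]' --gripper -1 --squeeze 50

```text
time: 7.0
tool_pos: [543.8, -233.4, 121.4]
tcp_rot: [-179.9, 0.1, 87.2]
ft_force: [-10.0, 0.4, 9.9]
finger_gap: 29.6
grip_force: 50.4
```

>>> step_arm --pt "-0.003 0 0.04" --pt "-0.002 0 0.05" --pt "0 0 0.05" --pt "0 0 0" --spin '[0, 0, 0, 0]'

```text
time: 7.5
tool_pos: [544.0, -233.2, 148.7]
tcp_rot: [179.9, 0.0, 87.3]
ft_force: [-0.9, -1.1, -1.6]
finger_gap: 29.6
grip_force: 50.1
```

>>> step_arm --pt "0 0 0.2" --pt "0 0 0.3" --pt "0 0 0.3" --pt "0 0 0.1" --spin '[0, 0, 0, 0]'

```text
time: 8.0
tool_pos: [545.1, -233.7, 332.7]
tcp_rot: [179.6, 0.2, 87.3]
ft_force: [0.0, -0.4, -2.1]
finger_gap: 29.3
grip_force: 50.2
```

>>> step_arm --pt "0 0.2 0" --pt "0 0.25 0" --pt "0 0.25 0" --pt "0 0.25 0" --pt "0 0.25 0" --pt "0 0.25 0" --pt "0 0.15 0" --pt "0 0 0" --spin '[0, 0, 0.0155, 0.0155, 0.0155, 0.0155, 0, 0]'

```text
time: 9.0
tool_pos: [543.0, 89.3, 325.6]
tcp_rot: [-179.9, -0.0, 98.6]
ft_force: [-0.2, -0.7, -1.3]
finger_gap: 29.3
grip_force: 50.1
```

>>> step_arm --pt "0 0 0" --pt "0 0 0" --spin '[0, 0]'

```text
time: 9.25
tool_pos: [543.5, 86.1, 326.8]
tcp_rot: [-180.0, 0.0, 98.3]
ft_force: [-0.1, 0.4, -1.1]
finger_gap: 29.4
grip_force: 50.1
```

```bash
python3 - <<'E'
from h import *
w=snap('wrist','w3')
s=r.sense();print(s['time'],s['tool_pos'],s['tcp_rot'],s['finger_gap'],s['ft_force'])
cv2.imwrite('pics/w3v.png',cv2.resize(w['pixels'],(800,500),interpolation=cv2.INTER_CUBIC))
E
```

```text
9.3 [543.5858993   86.06153581 326.9975589 ] [-1.79978962e+02  8.20996401e-03  9.83240823e+01] 28.93537372387576 [-0.14722479 -0.0160244  -2.04653389]
```

View pics/w3v.png

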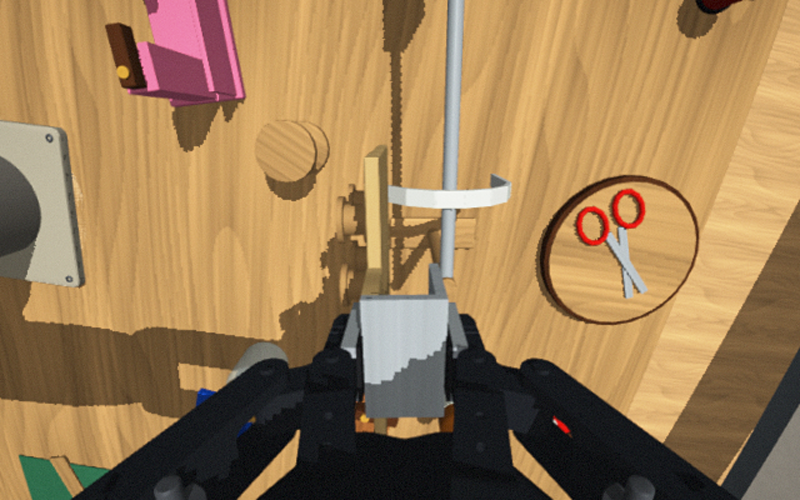

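The bar runs from (455,10) to (447,265), with the headband crossing it near (448,196). The hook in the gripper spans (360–450, 298), and the spool top is at (285,150).

```bash
python3 - <<'E'
from h import *
w=load('w3');f=lambda x,y:((x+.5)/1.25-.5,(y+.5)/1.25-.5)
print((-np.array(w['camera_from_world'])[:3,:3].T@np.array(w['camera_from_world'])[:3,3]).round())
for n,p,z in [('bar far',(455.5,10),170),('bar near',(447,265),170),('hb',(448,193),180),('hb edge +y',(450,184),180),('spool',(285,150),80),('h',(360,298),358),('h',(450,298),358),('h',(443,415),358),('h',(365,418),358)]: print(n,atz(w,f(*p),z).round(1))
# spool also; bar line precisely by rows
im=w['pixels'].astype(int)
pts=[]
for v in list(range(5,145,10))+[175,185,195]:
    g=im[v,340:380]; sat=g.max(1)-g.min(1); k=np.where(sat<45)[0]
    if len(k)>4: pts.append(atz(w,(340+(k.min()+k.max())/2,v),170)[:2]); 
pts=np.array(pts); print(pts.round(1)); print(np.polyfit(pts[:,1],pts[:,0],1))
E
```

```text
[532. 164. 469.]
bar far [556.6 250.7 170. ]
bar near [585.3  57.2 170. ]
hb [573.4 120.9 180. ]
hb edge +y [573.7 128.1 180. ]
spool [412.8 125.9  80. ]
h [525.3 108.4 358. ]
h [555.1 112.8 358. ]
h [561.5  64.2 358. ]
h [532.4  58.5 358. ]
[[556.  252.9]
 [557.4 245. ]
 [558.9 236.9]
 [559.5 228.6]
 [561.  220.3]
 [562.1 211.8]
 [563.6 203.3]
 [564.8 194.5]
 [565.9 185.6]
 [567.6 176.6]
 [568.8 167.4]
 [570.  158. ]
 [571.7 148.6]
 [572.5 138.7]
 [578.9  98. ]
 [575.6  86.5]
 [581.8  76.2]]
[-1.36587257e-01  5.91162733e+02]
```

>>> step_arm --pt "0.012 0.2 0" --pt "0.012 0.25 0" --pt "0.013 0.22 0" --pt "0 0.04 0" --pt "0 0 0" --pt "0 0 0" --spin '[0, 0, 0, 0, 0, 0]'

```text
time: 10.05
tool_pos: [551.2, 227.6, 327.4]
tcp_rot: [180.0, 0.0, 98.3]
ft_force: [-0.5, -0.5, -1.7]
finger_gap: 29.4
grip_force: 50.1
```

>>> step_arm --pt "0 0 -0.15" --pt "0 0 -0.2" --pt "0 0 -0.2" --pt "0 0 -0.13" --pt "0 0 0" --pt "0 0 0" --spin '[0, 0, 0, 0, 0, 0]'

```text
time: 10.8
tool_pos: [551.8, 228.5, 193.0]
tcp_rot: [179.9, -0.0, 98.3]
ft_force: [0.7, -0.3, -2.0]
finger_gap: 29.4
grip_force: 50.0
```

```bash
python3 - <<'E'
from h import *
w=snap('wrist','w4')
s=r.sense();print(s['time'],s['tool_pos'],s['tcp_rot'],s['finger_gap'],s['ft_force'])
cv2.imwrite('pics/w4v.png',cv2.resize(w['pixels'],(800,500),interpolation=cv2.INTER_CUBIC))
E
```

```text
10.85 [552.14511173 228.85441958 193.58514815] [ 1.79818069e+02 -2.41213527e-02  9.83612727e+01] 28.774389988546815 [-0.50927647  0.67432514 -1.38115641]
```

View pics/w4v.png

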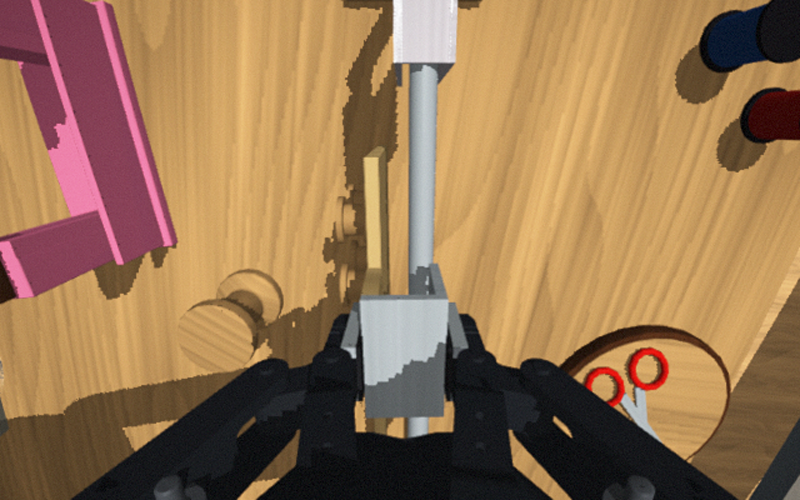

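The bar is visible at (423,75) to (421,250). The plate sits to its left and the lip at (437,285) to its right, and the sheet edge is at (425,64). I'll compute the exact offset.

```bash
python3 - <<'E'
from h import *
w=load('w4');f=lambda x,y:((x+.5)/1.25-.5,(y+.5)/1.25-.5)
im=w['pixels'].astype(int);P=[]
for v in range(62,205,10):
    g=im[v,320:356]; k=np.where(g.max(1)-g.min(1)<40)[0]
    P.append(atz(w,(320+(k.min()+k.max())/2,v),170)[:2]); print(k.min()+320,k.max()+320,end=' ')
P=np.array(P);c=np.polyfit(P[:,1],P[:,0],1);print(P.round(1)[::4],c,np.polyval(c,228))
print(atz(w,f(425,64),176),atz(w,f(400,62),179))
for p in [(360,298),(448,298),(443,416),(366,418)]: print(atz(w,f(*p),226).round(1))
E
```

```text
320 353 327 349 327 349 327 348 327 348 327 348 327 348 327 347 327 347 327 347 327 347 327 346 327 346 327 346 327 346 [[544.3 327.7]
 [548.  308.1]
 [551.1 286.9]
 [554.4 264. ]] [-1.51148370e-01  5.94440135e+02] 559.978306738092
[545.02346842 332.09227896 176.        ] [535.19906311 330.90179142 179.        ]
[533.6 251.8 226. ]
[562.3 255.9 226. ]
[569.4 207.8 226. ]
[541.  202.8 226. ]
```

>>> step_arm --pt "0.036 0 0" --pt "0 0 0" --pt "0 0 -0.06" --pt "0 0 -0.06" --pt "0 0 -0.05" --pt "0 0 0" --spin '[0, 0, 0, 0, 0, 0]'

```text
time: 11.6
tool_pos: [557.0, 228.8, 155.3]
tcp_rot: [-179.8, 0.0, 98.4]
ft_force: [-0.9, 1.0, -1.8]
finger_gap: 29.5
grip_force: 50.1
```

>>> step_arm --pt "0 0 -0.02" --pt "0 0 -0.015" --pt "0 0 0" --pt "0 0 0" --spin '[0, 0, 0, 0]'

```text
time: 12.1
tool_pos: [558.3, 229.1, 150.6]
tcp_rot: [180.0, -0.0, 98.4]
ft_force: [0.7, -0.3, -2.1]
finger_gap: 29.3
grip_force: 50.1
```

Still hanging free, so I'll go on in small steps.

>>> step_arm --pt "0 0 -0.01" --pt "0 0 0" --pt "0 0 0" --spin '[0, 0, 0]'

```text
time: 12.48
tool_pos: [558.5, 229.2, 149.5]
tcp_rot: [179.9, -0.0, 98.4]
ft_force: [-2.7, -1.5, 5.9]
finger_gap: 29.1
grip_force: 50.8
```

>>> step_arm --pt "0 0 -0.01" --pt "0 0 0" --pt "0 0 0" --spin '[0, 0, 0]'

```text
time: 12.85
tool_pos: [558.6, 229.2, 149.4]
tcp_rot: [179.9, -0.0, 98.4]
ft_force: [-10.0, -3.6, 17.2]
finger_gap: 29.5
grip_force: 52.4
```

>>> step_arm --pt "0 0 0.008" --pt "0 0 0" --pt "0 0 0" --spin '[0, 0, 0]'

```text
time: 13.22
tool_pos: [558.6, 229.2, 149.5]
tcp_rot: [179.9, -0.0, 98.4]
ft_force: [-4.7, -1.0, 9.2]
finger_gap: 29.3
grip_force: 51.6
```

>>> step_arm --pt "0 0 0" --pt "0 0 0" --pt "0 0 0" --pt "0 0 0" --spin '[0, 0, 0, 0]' --gripper 0.2

```text
time: 13.72
tool_pos: [558.0, 229.1, 147.7]
tcp_rot: [-180.0, 0.0, 98.4]
ft_force: [0.0, 0.2, 0.3]
finger_gap: 51.4
grip_force: 0.0
```

>>> step_arm --pt "0 0 0.05" --pt "0 0 0.15" --pt "0 0 0.25" --pt "0 0 0.25" --pt "-0.2 0 0.15" --pt "-0.25 0 0" --pt "-0.2 0 0" --pt "0 0 0" --spin '[0, 0, 0, 0, 0, 0, 0, 0]'

```text
time: 14.72
tool_pos: [426.4, 229.4, 319.4]
tcp_rot: [179.9, -0.0, 98.5]
ft_force: [0.2, 1.1, 0.2]
finger_gap: 51.4
grip_force: 0.0
```

```bash
python3 - <<'E'
from h import *
a=snap('scene','s9')['pixels'];w=snap('wrist','w9')['pixels'];print(r.sense()['time'])
L=cv2.resize(a[150:270,240:480],(800,400),interpolation=cv2.INTER_CUBIC)
cv2.imwrite('pics/f.png',L)
E
```

```text
14.825
```

View pics/f.png

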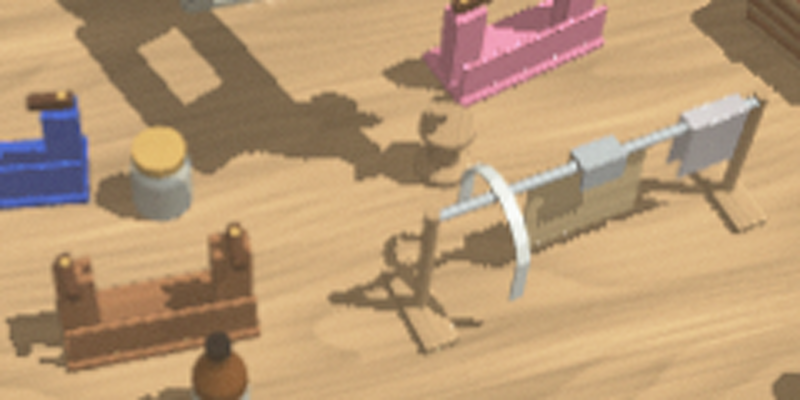

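The board hangs by its hook at (600,165), between the headband and the sheet. Both buttons are aside on the case, at (65,270) and (235,240), and everything else stands where it was. I'll wait a moment for it to settle, then hand in.

>>> step_arm --pt "0 0 0" --pt "0 0 0" --pt "0 0 0" --pt "0 0 0" --pt "0 0 0" --pt "0 0 0" --pt "0 0 0" --pt "0 0 0" --spin '[0, 0, 0, 0, 0, 0, 0, 0]'

```text
time: 15.82
tool_pos: [428.1, 229.1, 317.9]
tcp_rot: [180.0, -0.0, 98.4]
ft_force: [0.6, 0.0, -0.5]
finger_gap: 51.3
grip_force: 0.0
```

```bash
python3 -c "
from bench import r
print(r.hand_in())"
```

```text
the job is handed in; nothing more can be done
None
```

I swung both buttons aside, lifted the board out and hung it by its hook on the free stretch of the rail; the last camera view showed it hanging there with nothing else moved, and the job was handed in at about 16 s (no verdict returned).

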